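Load a plant stake under the sprung hold-down of a marking jig

TASK

Load the bevel-nosed wooden plant stake into the marking jig: lay it flat in the channel and slide it in nose first, so that the bevel pushes the sprung hold-down bar up and back, and on until its nose has come up gently against the sprung pad of the adjustable stop. Let go of it there, so that the bar bears down on the stake and the stake keeps the pad pressed in a little; do not ram the stop and leave the other things on the shelf where they are.

Things in the scene. Friction and masses are not known exactly. Their poses are not given: they have to be found in the camera images.
- stake: Loose bare softwood plant stake, 200 x 36 x 22 mm (x, y, z), about 80 g (varies), lying flat. Origin: centre of its underside; +x to the nose, z up. The nose end (x = +100) is bevelled on top: 6 mm thick at the tip, full 22 mm from x = +64 back. The other end is square. Grip from above across the 36 mm width near x = -65, so that the fingers stay clear of the jig's rails.
- jig: Marking jig fixed on the cement board: plywood plate 10 mm thick, x -240 to +140 mm, y -60 to +60. Origin: underside of the plate, straight below the hold-down bar at rest; +x is the way the stake slides in (roughly away from the robot), z up. The channel runs along x at y = 0; the plate is clear before x = -42 mm.
- jig_mouth (a point): Middle of the channel's mouth, on the plate's top, at jig x = -20 mm. Two wooden rails 8 mm high run from here to jig x = +45 mm, 41 mm apart inside, with flares that reach back to x = -41 mm.
- bail (a joint): Angle (rad) of the sprung hold-down, a steel U-bail: a bar across the channel on two side arms. 0: at rest, the bar's underside 9 mm above the plate; grows as the bar is lifted up and back; about 0.19 when it bears on the stake's full thickness. Its spring presses down with about 3.5 N at rest, 5 N on the stake. Pushing the stake in under it takes some 2 to 10 N.
- bail_bar (a point): Middle of the hold-down bar's axis; the bar is round, 16 mm thick. Its two side arms, 70 mm long, hinge at jig x = +70 mm, 24 mm above the jig's origin.
- stop: Wooden stop block at the jig's far end, fixed, 22 x 60 x 32 mm. Origin: centre of its underside, at jig x = +125 mm; axes as the jig's. An adjusting screw on it carries a sprung rubber pad (26 mm wide, 18 tall) facing the stake. More than 12 N on it is ramming.
- stop_far (a point): Farthest place of the pad's face, jig x = +89 mm, 11.5 mm above the plate. The screw's setting differs each time and is not reported: the face lies 0 to 32 mm nearer the bar than this point. The pad gives 3 mm, its spring rising from 1 to 2.5 N, then it is hard: feel for it.
- batten: Bystander: plain batten of the same wood, 170 x 36 x 22 mm, both ends square, lying next to the stake (either side). Origin: centre of its underside.
- pot: Bystander: blue glazed pot, 116 mm wide, 110 mm tall. Origin: centre of its underside.
- saucer: Bystander: white ceramic saucer, 120 mm wide, 18 mm tall. Origin: centre of its underside.
- funnel: Bystander: black plastic funnel standing on its 90 mm mouth, 100 mm tall. Origin: centre of its underside.
- trowel: Bystander: steel trowel lying flat, 310 mm long, blade 66 mm wide to +x, handle to -x. Origin: on its underside, near the neck.
- sprayer: Bystander: plastic hand sprayer, 76 mm wide, 176 mm tall. Origin: centre of its underside.
There are look-alikes about, which are no part of the job. What is shaped like the stake but green or grey is not meant.

How it is judged:
On the way, in this order (a step that is already met when the one before it is completed fails the run):
1. the stake's nose is under the bar and lifts the hold-down (value of joint bail above 0.08 rad and x of stake in the frame of jig between -0.1 and -0.04 m and z of stake in the frame of jig below 0.018 m), for 0.05 s.
2. the stake's nose bears on the stop's pad (contact force between stake and stop above 0.6 N), for 0.2 s.
At the end, for the whole second after the job is handed in: The stake is released and at rest, flat on the jig's plate (within 3 mm and 0.05 rad), in the channel (within 5 mm and 0.07 rad of its line), the hold-down bearing on its full thickness (0.15 to 0.24 rad), and its nose still presses the stop's pad (more than 0.4 N) (contact force between stake and stop above 0.4 N and value of joint bail between 0.15 and 0.24 rad and z of stake in the frame of jig between 0.007 and 0.013 m and y of stake in the frame of jig between -0.005 and 0.005 m and angle between the x axis of stake and the x axis of jig, either way round below 0.07 rad and angle between stake's own z axis and vertical below 0.05 rad and linear speed of stake below 0.01 m/s); the robot touches nothing.
It fails at once if the stop is rammed: stake or robot pushes on it with more than 12 N (contact force between any of stake, the arm, the fingers and stop above 12 N).
It fails at once if a bystander is moved by more than 30 mm (distance of any of batten, pot, saucer, funnel, trowel, sprayer from where it was at the start of the episode above 0.03 m).
It also fails if it takes over 67 s, if anything falls off the work surface, if the arm or the gripper's body presses on something with over 40 N, if the wrist force passes 120 N, or if a joint passes its speed limit or range.

ROBOT

A 6-joint arm with a two-finger parallel gripper is mounted at the origin on the work surface. World frame = base frame: x ahead of the robot, y to its left, z up, the work surface at z = 0. Lengths are in m, angles in rad, forces in N, time in s.
With the tool pointing down it reaches from about 0.35 to 0.95 m from the base axis. Payload 17.4 kg.
Tool frame: the origin (TCP) lies between the finger pads; the fingertips stand 11 mm ahead of it and the grasp point (between the pads) lies 8 mm behind it (tip_reach is the distance from the TCP to the fingertips, in m); y points along the fingers, x is the direction in which the jaws open and shut, and the axes are right-handed (so a half turn about y gives the same grasp; the last joint's range is limited). The gripper opens to 93 mm and grips with 3 to 60 N. Pads are 15 mm wide; open, the fingers measure 128 mm over their backs; the gripper's body (75 mm by 188 mm) begins 65 mm behind the grasp point.
Start: joints at [-1.163, 0.116, 1.442, -0, 1.584, -0.038], TCP at [0.291, -0.609, 0.23] pointing down, gripper open.
Joint ranges: [-2.83, 2.83], [-0.83, 2.19], [0.07, 2.5], [-1.14, 4.28], [0.01, 3], [-2.97, 2.97]. Speed limits (rad/s): [1.89, 1.89, 2.22, 3.14, 3.14, 3.14].

INTERFACE

Orientations are given as a unit quaternion [x, y, z, w].
In Python, from rig import * gives the robot as it stands.
- The arm moves only by the tool step_arm, never from a script. Its argument "motion" is a list of rows, each a list of 7 numbers: the turn, a rotation vector about the tool's x, y, z in degrees, then the shift along the tool's x, y, z in mm, then the opening, from 0 (shut) to 1 (fully open). In form: [[rx, ry, rz, dx, dy, dz, claw], ...]. A call has 1 to 12 rows; each row is the pose to reach, as a shift and turn from the pose commanded when the call began, along the tool's axes at that moment; what a row does not reach only later rows make up. A row lasts 1/12 s, in which the tool goes at most 41.7 mm and 7.16 degrees, less where a joint would pass 70% of its speed; a pose out of reach is approached as far as the arm can. A call with a gripper value outside its range is refused whole. The fingers move at their own pace and stop on an object; "squeeze" is the grip in N (left out, the last holds). Time passes only in rows, so rows that repeat a pose let the fingers close. It gives the time, the measured TCP pose, the force and the opening at its end, in the units of the state.
- get_obs(): the state, without advancing time (a new reading comes with each control period).
- camera(name): name is "scene" or "top"; returns (picture, depth): 400x640x3 uint8, red, green, blue; 400x640 float32, m along the optical axis (not along the pixel's ray), 0 where there is no reading.
- camera_info(name): a dict with "mtx" (3x3 intrinsics, pixels), "world_from_camera" (4x4, takes a point from camera to world coordinates). Camera axes: x right, y down, z forward; pixel columns grow to the right and rows downward; lengths in m; the calibration is good to about 2 mm. A picture is of the moment at which its call begins. camera_info takes no time and is no camera call.
- finish_job(): hands the job in, once; it reports no verdict.
Trained networks look in the newest picture that a camera, given by its name, has taken for a name from the list of things; names that differ only in an ending like _2 or _b are one class to them, and where a whole thing is asked for, a point or a joint stands for the part that bears it (a point fixed in the world has none). Each returns a list of dicts, best first, with "conf" (0 to 1); they miss things now and then, are a little off and sometimes report something else, mostly with a low value. They report only what shows in the picture. A call takes as long as a camera call. They do not tell look-alikes from the thing itself.
- boxes_of(thing, camera): "xyz" ([x, y, z] in m, in the coordinates of the camera as it stood for that picture, good to about 4 mm: the middle of the surface that is visible of it).
- landmark_of(thing, camera): "xyz" ([x, y, z] in m, in the coordinates of the camera as it stood for that picture, good to about 4 mm: a listed point, or the origin of a listed thing).
The state is a dict: "time_s": time; "joint_positions": joint angles; "joint_velocities": joint speeds; "effort": joint torques, N m; "tool_pos": TCP position; "tcp_rot": TCP orientation; "wrist_force": force on the tool from outside, world axes, zero at the start; "moment": the same for the moment, N m; "opening": finger opening in m.
Only numpy, scipy, OpenCV 4.12 (cv2) and the standard library are available. Lean on these libraries where they do the work, as an engineer would, in place of code of your own. Each camera call takes 0.05 s, during which the arm holds its last target. There are 200 camera calls.

## Working session

There is one attempt and no reset: what is moved stays moved. The work goes in short steps, Python scripts to look and compute and a tool call to move; the robot and the scene stay as the last step left them, time stands still between calls to the robot, and variables do not carry over. Pictures are saved under pics/ and viewed, about 8 in all and at most 12, crops included, and the job is handed in when it is done.

Besides the shell and the picture viewer there is one more tool, called after "Call:" by a JSON object that holds its "op" and its "data", one argument or row to a line. step_arm: Moves the arm, as the interface text tells. Its arguments: {"type":"object","properties":{"motion":{"type":"array","items":{"type":"array","items":{"type":"number"}}},"squeeze":{"type":"number"}},"required":["motion"]}

```bash
mkdir -p pics; cat > h.py <<'E'
from rig import *
import numpy as np, cv2
def P(cam,p):
    T=np.array(camera_info(cam)["world_from_camera"]); return (T@np.r_[p,1])[:3]
def cloud(cam,d):
    K=np.array(camera_info(cam)["mtx"]);T=np.array(camera_info(cam)["world_from_camera"])
    v,u=np.indices(d.shape);c=np.stack([(u-K[0,2])/K[0,0]*d,(v-K[1,2])/K[1,1]*d,d],-1)
    return c@T[:3,:3].T+T[:3,3]
E
python3 - <<'E'
from h import *
for c in("top","scene"):
    im,d=camera(c); cv2.imwrite(f"pics/{c}.png",im[:,:,::-1]); np.savez(f"pics/{c}.npz",im=im,d=d)
    print(c,np.round(camera_info(c)["world_from_camera"],3).tolist())
    for t in("stake","jig","batten","stop","trowel"):
        for r in landmark_of(t,c)[:3]: print(" L",t,P(c,r["xyz"]).round(3),round(r["conf"],2))
    for t in("jig_mouth","bail_bar","stop_far"):
        for r in landmark_of(t,c)[:2]: print(" L",t,P(c,r["xyz"]).round(3),round(r["conf"],2))
o=get_obs();print(o)
E
```

```text
top [[-0.029, -0.99, 0.14, 0.298], [-0.999, 0.032, 0.019, -0.035], [-0.024, -0.139, -0.99, 1.44], [0.0, 0.0, 0.0, 1.0]]
 L stake [ 0.194  0.287 -0.002] 0.88
 L stake [ 0.513 -0.149  0.103] 0.79
 L stake [ 0.195 -0.319  0.   ] 0.68
 L jig [0.61  0.131 0.105] 0.82
 L jig [0.699 0.118 0.126] 0.2
 L batten [ 0.536 -0.309  0.104] 0.93
 L batten [0.614 0.133 0.132] 0.67
 L batten [ 0.767 -0.112  0.103] 0.63
 L stop [0.732 0.107 0.109] 0.58
 L trowel [0.464 0.371 0.104] 0.87
 L jig_mouth [0.592 0.139 0.111] 0.88
 L bail_bar [0.612 0.135 0.132] 0.6
 L stop_far [0.7   0.115 0.128] 0.64
scene [[0.122, 0.682, -0.721, 1.209], [0.993, -0.08, 0.091, -0.112], [0.005, -0.727, -0.687, 0.795], [0.0, 0.0, 0.0, 1.0]]
 L stake [ 0.196 -0.328  0.001] 0.67
 L stake [ 0.514 -0.151  0.107] 0.56
 L stake [0.192 0.279 0.006] 0.56
 L jig [0.608 0.132 0.101] 0.87
 L batten [ 0.537 -0.311  0.104] 0.81
 L stop [0.734 0.104 0.112] 0.76
 L trowel [0.46  0.363 0.103] 0.72
 L jig_mouth [0.595 0.131 0.112] 0.72
 L bail_bar [0.611 0.126 0.131] 0.6
{'time_s': 0.9, 'joint_positions': array([-1.16279066e+00,  1.15980822e-01,  1.44162635e+00, -3.08403327e-05,
        1.58396412e+00, -3.77865923e-02]), 'joint_velocities': array([ 1.26834539e-05, -8.32643864e-04,  1.68984654e-05, -2.64040825e-04,
        1.10428406e-03,  5.90820046e-04]), 'effort': array([-5.91418837e-03, -7.21019483e+01, -6.22758222e+01,  7.78270466e-02,
        1.82301522e-02, -2.39835390e-05]), 'tool_pos': array([ 0.29103536, -0.60903955,  0.2296427 ]), 'tcp_rot': array([ 0.59817137, -0.3771032 ,  0.37710335, -0.59814484]), 'wrist_force': array([-0.05330003,  1.37458035,  0.10577711]), 'moment': array([0.01102634, 0.00063411, 0.03288295]), 'opening': 0.09312470433729696}
```

View pics/top.png

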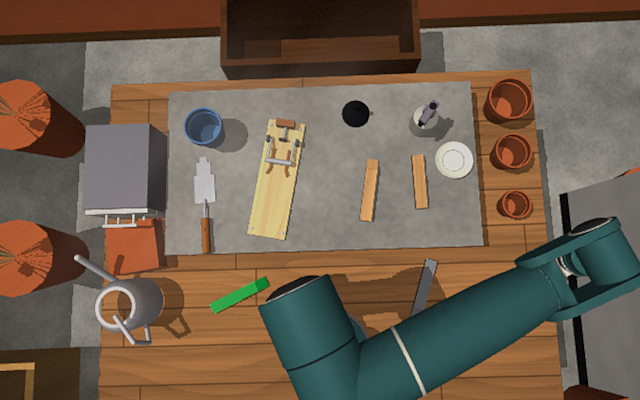

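View pics/scene.png

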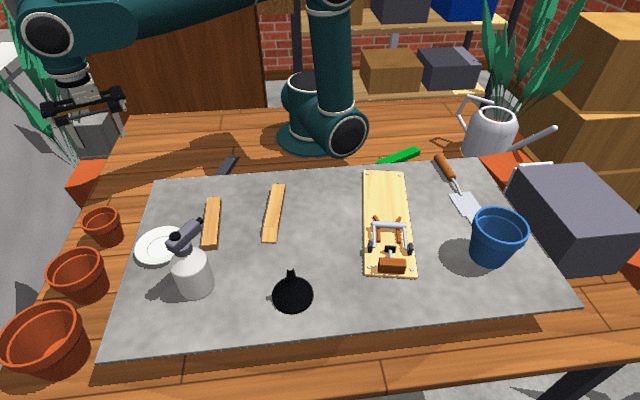

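The top view shows the stake candidate at (370,190), the batten at (420,181), and the jig at (277,180) with its stop at (287,123). Next I measure the axes and heights.

```bash
python3 - <<'E'
from h import *
for c in("top","scene"):
    z=np.load(f"pics/{c}.npz");X=cloud(c,z["d"]);hsv=cv2.cvtColor(z["im"],cv2.COLOR_RGB2HSV)
    b=(abs(X[...,0]-.5)<.2)&(abs(X[...,1]+.1)<.4)&(hsv[...,1]<40)&(z["d"]>0);print(c,"board z",np.median(X[b][:,2]).round(4))
    for n,(x,y,r) in dict(stake=(.513,-.149,.125),batten=(.536,-.309,.11)).items():
        m=(np.hypot(X[...,0]-x,X[...,1]-y)<r)&(hsv[...,1]>70)&(z["d"]>0)&(abs(X[...,1]-y)<.06)
        p=X[m];q=p[:,:2];top=p[:,2]>.112
        (cx,cy),wh,a=cv2.minAreaRect(q[:].astype(np.float32))
        mu=q.mean(0);w,V=np.linalg.eigh(np.cov((q-mu).T));ax=V[:,1]*np.sign(V[0,1])
        s=(q-mu)@ax;t=(q-mu)@np.array([-ax[1],ax[0]])
        print(n,m.sum(),"rect",np.round([cx,cy,*wh,a],3),"pca",mu.round(4),"yaw",np.degrees(np.arctan2(ax[1],ax[0])).round(2),"s",np.percentile(s,[1,99]).round(3),"t",np.percentile(t,[2,98]).round(3))
        print("  z",[(round(a,2),round(float(np.median(p[(s>=a)&(s<a+.02),2])),4)) for a in np.arange(-.1,.1,.02) if ((s>=a)&(s<a+.02)).any()])
    # jig plate
    m=(X[...,0]>.3)&(X[...,0]<.8)&(X[...,1]>0)&(X[...,1]<.26)&(hsv[...,1]>70)&(abs(X[...,2]-.11)<.006)&(z["d"]>0)
    n,l,st,_=cv2.connectedComponentsWithStats(m.astype(np.uint8));k=1+st[1:,4].argmax();q=X[l==k]
    (cx,cy),wh,a=cv2.minAreaRect(q[:,:2].astype(np.float32));print("jig",np.round([cx,cy,*wh,a],4),"z",np.median(q[:,2]).round(4),len(q))
im=np.load("pics/top.npz")["im"][:,:,::-1]
a=cv2.resize(im[100:250,340:440],None,fx=4,fy=4,interpolation=3);b=cv2.resize(im[110:200,240:315],None,fx=5,fy=5,interpolation=3)
o=np.zeros((600,780,3),np.uint8);o[:,:400]=a;o[:450,400:775]=b;cv2.imwrite("pics/crop.png",o)
E
```

```text
top board z 0.1021
stake 772 rect [ 5.1600e-01 -1.5000e-01  4.0000e-02  2.0500e-01  8.0585e+01] pca [ 0.5124 -0.1489] yaw -9.52 s [-0.097  0.103] t [-0.02   0.019]
  z [(np.float64(-0.1), 0.1235), (np.float64(-0.08), 0.1234), (np.float64(-0.06), 0.124), (np.float64(-0.04), 0.1238), (np.float64(-0.02), 0.1232), (np.float64(0.0), 0.1231), (np.float64(0.02), 0.1234), (np.float64(0.04), 0.1234), (np.float64(0.06), 0.1206), (np.float64(0.08), 0.1128)]
batten 693 rect [ 0.537 -0.31   0.178  0.045  0.584] pca [ 0.5335 -0.3073] yaw 0.75 s [-0.084  0.085] t [-0.024  0.019]
  z [(np.float64(-0.1), 0.1231), (np.float64(-0.08), 0.1231), (np.float64(-0.06), 0.1232), (np.float64(-0.04), 0.124), (np.float64(-0.02), 0.1239), (np.float64(0.0), 0.1232), (np.float64(0.02), 0.1232), (np.float64(0.04), 0.1234), (np.float64(0.06), 0.1231), (np.float64(0.08), 0.1209)]
jig [ 0.563   0.1438  0.1219  0.3821 78.75  ] z 0.1117 3364
scene board z 0.1036
stake 915 rect [ 5.140e-01 -1.560e-01  4.400e-02  2.050e-01  8.058e+01] pca [ 0.5301 -0.155 ] yaw -9.38 s [-0.112  0.085] t [-0.024  0.018]
  z [(np.float64(-0.1), 0.1258), (np.float64(-0.08), 0.1257), (np.float64(-0.06), 0.1254), (np.float64(-0.04), 0.125), (np.float64(-0.02), 0.1255), (np.float64(0.0), 0.1254), (np.float64(0.02), 0.1256), (np.float64(0.04), 0.1243), (np.float64(0.06), 0.1155), (np.float64(0.08), 0.1095)]
batten 880 rect [ 0.533 -0.316  0.181  0.046  1.224] pca [ 0.549  -0.3107] yaw 1.59 s [-0.096  0.073] t [-0.026  0.018]
  z [(np.float64(-0.1), 0.1254), (np.float64(-0.08), 0.1257), (np.float64(-0.06), 0.1256), (np.float64(-0.04), 0.1252), (np.float64(-0.02), 0.1257), (np.float64(0.0), 0.1253), (np.float64(0.02), 0.1254), (np.float64(0.04), 0.1255), (np.float64(0.06), 0.1211)]
jig [ 0.5641  0.1383  0.1201  0.3804 78.8226] z 0.113 3594
```

View pics/crop.png

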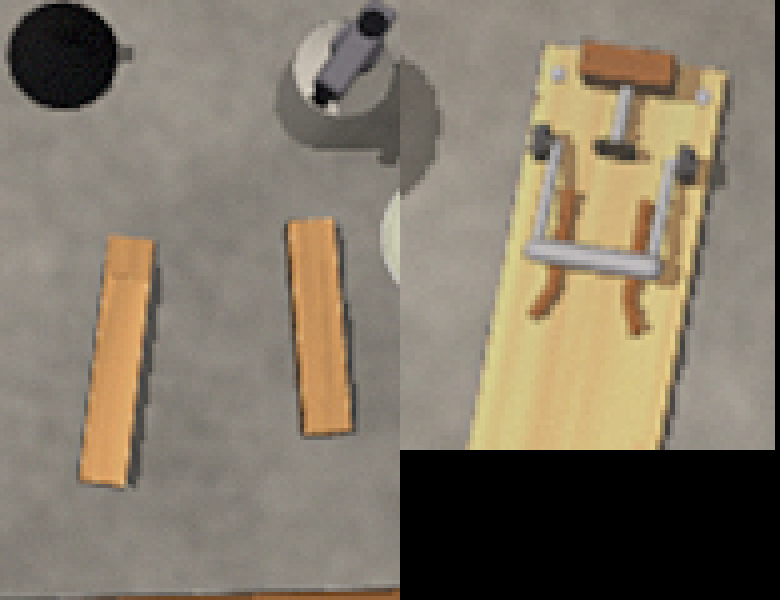

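```bash
cat >> h.py <<'E'
from scipy.spatial.transform import Rotation as R
JO=np.array([.6125,.131]);JY=np.radians(-11.25)   # jig origin, yaw
SO=np.array([.516,-.152]);SY=np.radians(-9.45)
def at(o,y,dx,dy=0): return o+np.array([np.cos(y)*dx-np.sin(y)*dy,np.sin(y)*dx+np.cos(y)*dy])
def tool(yaw,flip=0):  # y down, x across
    s=-1 if flip else 1
    x=s*np.array([-np.sin(yaw),np.cos(yaw),0]);y=np.array([0,0,-1.]);return R.from_matrix(np.c_[x,y,np.cross(x,y)])
def go(xy,z,yaw,flip=0):
    o=get_obs();r0=R.from_quat(o["tcp_rot"]);q=r0.inv()*tool(yaw,flip)
    d=r0.inv().apply(np.r_[xy,z]-o["tool_pos"])*1000
    print("rot",np.degrees(q.as_rotvec()).round(2),"shift",d.round(1),"|d|",np.linalg.norm(d).round())
def st():
    o=get_obs();r=R.from_quat(o["tcp_rot"]).as_matrix();print(round(o["time_s"],2),o["tool_pos"].round(4),"x",r[:,0].round(3),"z",r[:,2].round(3),"F",o["wrist_force"].round(2),"M",o["moment"].round(2),"op",round(o["opening"],4),"q6",o["joint_positions"].round(2))
E
python3 - <<'E'
from h import *
st(); g=at(SO,SY,-.065);print(g)
for f in(0,1): go(g,.2,SY,f)
z=np.load("pics/top.npz");X=cloud("top",z["d"])
# pad: look at jig-frame profile along channel above the plate
J=X[...,:2]-JO;c,s=np.cos(JY),np.sin(JY);jx=J[...,0]*c+J[...,1]*s;jy=-J[...,0]*s+J[...,1]*c
m=(abs(jy)<.009)&(jx>-.02)&(jx<.14)
for a in np.arange(-.02,.14,.005):
    k=m&(jx>=a)&(jx<a+.005)
    if k.any(): print(round(a,3),X[k][:,2].max().round(4),z["im"][k].mean(0).astype(int))
E
```

```text
0.9 [ 0.291  -0.609   0.2296] x [ 0.431 -0.902  0.   ] z [ 0.902  0.431 -0.   ] F [-0.05  1.37  0.11] M [0.01 0.   0.03] op 0.0931 q6 [-1.16  0.12  1.44 -0.    1.58 -0.04]
[ 0.4518821  -0.14132785]
rot [   0.   -145.01   -0.  ] shift [-352.6   29.6  346.8] |d| 495.0
rot [ 0.   34.99  0.  ] shift [-352.6   29.6  346.8] |d| 495.0
-0.02 0.1157 [211 182 126]
-0.015 0.1348 [194 169 120]
-0.01 0.1432 [160 147 129]
-0.005 0.1398 [187 183 184]
0.0 0.1395 [164 161 162]
0.005 0.1161 [165 151 130]
0.01 0.1152 [200 173 121]
0.015 0.1177 [210 181 125]
0.02 0.1169 [210 181 126]
0.025 0.1176 [210 181 126]
0.03 0.1139 [209 179 125]
0.035 0.1148 [209 180 125]
0.04 0.1136 [208 179 124]
0.045 0.114 [209 181 125]
0.05 0.1188 [207 178 124]
0.055 0.1142 [208 180 125]
0.06 0.1241 [207 179 124]
0.065 0.1352 [118 104  78]
0.07 0.134 [76 71 61]
0.075 0.1281 [142 134 122]
0.08 0.1284 [149 135 115]
0.085 0.1281 [164 150 131]
0.09 0.1296 [158 141 119]
0.095 0.1281 [154 137 116]
0.1 0.1268 [157 143 123]
0.105 0.1349 [156 142 124]
0.11 0.1457 [114  91  72]
0.115 0.1482 [158 106  68]
0.12 0.147 [153 104  68]
0.125 0.1509 [157 103  66]
0.13 0.1467 [156 107  70]
```

Call:
{"op": "step_arm", "data": {
  "motion": [
    [0,35,0,-352,30,347,1],
    [0,35,0,-352,30,347,1],
    [0,35,0,-352,30,347,1],
    [0,35,0,-352,30,347,1],
    [0,35,0,-352,30,347,1],
    [0,35,0,-352,30,347,1],
    [0,35,0,-352,30,347,1],
    [0,35,0,-352,30,347,1],
    [0,35,0,-352,30,347,0.8],
    [0,35,0,-352,30,347,0.8],
    [0,35,0,-352,30,347,0.8],
    [0,35,0,-352,30,347,0.8]
  ],
  "squeeze": 15
}}

```text
time_s: 1.9
tool_pos: [0.4526, -0.1395, 0.1999]
tcp_rot: [0.457, -0.539, 0.54, -0.457]
wrist_force: [0.1, -0.6, -0.9]
opening: 0.0754
```

Call:
{"op": "step_arm", "data": {
  "motion": [
    [0,0,0,0,0,0,0.8],
    [0,0,0,0,0,0,0.8],
    [0,0,0,0,0,0,0.8],
    [0,0,0,0,0,0,0.8]
  ]
}}

```text
time_s: 2.23
tool_pos: [0.4521, -0.1427, 0.1997]
tcp_rot: [0.457, -0.54, 0.54, -0.457]
wrist_force: [0.4, -0.4, 0.8]
opening: 0.0744
```

```bash
python3 - <<'E'
from h import *
st(); go(at(SO,SY,-.065),.1165,SY,1)
im,d=camera("top"); o=cv2.resize(im[100:260,330:450,::-1],None,fx=3,fy=3,interpolation=3)
im,d=camera("scene"); b=cv2.resize(im[120:280,170:320,::-1],None,fx=2.6,fy=3,interpolation=3)
cv2.imwrite("pics/a.png",np.hstack([o,b]))
E
```

```text
2.23 [ 0.4521 -0.1427  0.1997] x [-0.165 -0.986  0.   ] z [ 0.986 -0.165  0.   ] F [ 0.4  -0.45  0.82] M [ 0.    0.01 -0.05] op 0.0744 q6 [-0.36 -0.32  1.9  -0.    1.57  1.38]
rot [-0.   -0.07  0.01] shift [-1.4 83.2 -0.5] |d| 83.0
```

View pics/a.png

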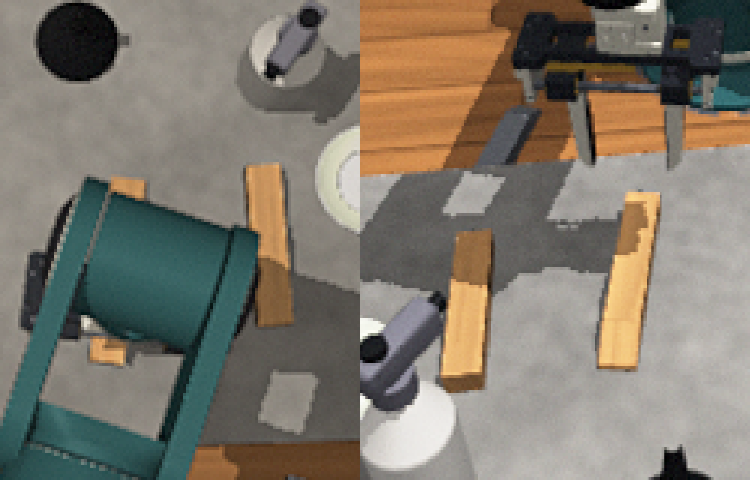

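The open fingers straddle the stake's rear end, with the batten well clear. I'll descend and grip.

Call:
{"op": "step_arm", "data": {
  "motion": [
    [0,0,0,-1,25,0,0.8],
    [0,0,0,-1,50,0,0.8],
    [0,0,0,-1,68,0,0.8],
    [0,0,0,-1,76,0,0.8],
    [0,0,0,-1,81,0,0.8],
    [0,0,0,-1,83,0,0.8],
    [0,0,0,-1,83,0,0.8]
  ]
}}

```text
time_s: 2.92
tool_pos: [0.4527, -0.1412, 0.1172]
tcp_rot: [0.457, -0.539, 0.54, -0.457]
wrist_force: [0.7, 0.7, 0.1]
opening: 0.0743
```

Call:
{"op": "step_arm", "data": {
  "motion": [
    [0,0,0,0,0,0,0.3],
    [0,0,0,0,0,0,0.3],
    [0,0,0,0,0,0,0.3],
    [0,0,0,0,0,0,0.3],
    [0,0,0,0,0,0,0.3],
    [0,0,0,0,0,0,0.3],
    [0,0,0,0,0,0,0.3],
    [0,0,0,0,0,0,0.3]
  ],
  "squeeze": 20
}}

```text
time_s: 3.58
tool_pos: [0.4526, -0.1408, 0.1168]
tcp_rot: [0.457, -0.539, 0.54, -0.457]
wrist_force: [0.3, 0.3, 0.9]
opening: 0.0358
```

```bash
python3 - <<'E'
from h import *
st()
E
```

```text
3.58 [ 0.4526 -0.1408  0.1168] x [-0.164 -0.986 -0.   ] z [ 0.986 -0.164  0.   ] F [0.3  0.27 0.92] M [ 0.1   0.14 -0.02] op 0.0358 q6 [-0.36 -0.28  2.    0.    1.42  1.38]
```

Call:
{"op": "step_arm", "data": {
  "motion": [
    [0,0,0,0,-15,0,0.3],
    [0,0,0,0,-40,0,0.3],
    [0,0,0,0,-60,0,0.3],
    [0,0,0,0,-60,0,0.3],
    [0,0,0,0,-60,0,0.3]
  ]
}}

```text
time_s: 4.0
tool_pos: [0.4528, -0.1409, 0.1773]
tcp_rot: [0.457, -0.539, 0.54, -0.457]
wrist_force: [-0.0, 0.3, -2.0]
opening: 0.0356
```

```bash
python3 - <<'E'
from h import *
st();g=at(JO,JY,-.230);print(g);go(g,.175,JY,1)
E
```

```text
4.0 [ 0.4528 -0.1409  0.1773] x [-0.164 -0.986  0.   ] z [ 0.986 -0.164  0.001] F [-0.    0.29 -1.98] M [0.07 0.11 0.03] op 0.0356 q6 [-0.36 -0.32  1.93  0.    1.53  1.38]
[0.38691939 0.17587077]
rot [-0.08  1.8   0.01] shift [-301.7    2.1 -117.1] |d| 324.0
```

Call:
{"op": "step_arm", "data": {
  "motion": [
    [0,0.2,0,-25,2,-10,0.3],
    [0,0.4,0,-55,2,-22,0.3],
    [0,0.6,0,-85,2,-33,0.3],
    [0,0.8,0,-115,2,-45,0.3],
    [0,1,0,-145,2,-56,0.3],
    [0,1.2,0,-175,2,-68,0.3],
    [0,1.4,0,-205,2,-80,0.3],
    [0,1.6,0,-235,2,-91,0.3],
    [0,1.7,0,-262,2,-102,0.3],
    [0,1.8,0,-285,2,-111,0.3],
    [0,1.8,0,-297,2,-115,0.3],
    [0,1.8,0,-302,2,-117,0.3]
  ]
}}

```text
time_s: 5.0
tool_pos: [0.3859, 0.1777, 0.1733]
tcp_rot: [-0.45, 0.546, -0.546, 0.449]
wrist_force: [0.6, -0.2, -1.3]
opening: 0.0361
```

Call:
{"op": "step_arm", "data": {
  "motion": [
    [0,0,0,0,0,0,0.3],
    [0,0,0,0,0,0,0.3],
    [0,0,0,0,0,0,0.3]
  ]
}}

```text
time_s: 5.25
tool_pos: [0.3868, 0.1755, 0.1742]
tcp_rot: [-0.449, 0.547, -0.547, 0.448]
wrist_force: [-0.0, 0.8, -0.1]
opening: 0.0358
```

```bash
python3 - <<'E'
from h import *
st();go(at(JO,JY,-.230),.130,JY,1)
for c in("top","scene"):
    im,d=camera(c);X=cloud(c,d);np.savez(f"pics/{c}2.npz",im=im,d=d)
    J=X[...,:2]-JO;cc,s=np.cos(JY),np.sin(JY);jx=J[...,0]*cc+J[...,1]*s;jy=-J[...,0]*s+J[...,1]*cc
    hsv=cv2.cvtColor(im,cv2.COLOR_RGB2HSV)
    m=(jx>-.3)&(jx<-.03)&(abs(jy)<.05)&(X[...,2]>.135)&(X[...,2]<.20)&(hsv[...,1]>90)
    print(c,m.sum())
    for a in np.arange(-.3,-.04,.02):
        k=m&(jx>=a)&(jx<a+.02)
        if k.sum()>8: print(round(a,2),k.sum(),"y",np.percentile(jy[k],[3,97]).round(4),"z",np.percentile(X[k][:,2],[10,50,90]).round(4))
    for t in("stake","bail_bar","jig_mouth","stop"):
        for r in landmark_of(t,c)[:3]:
            p=P(c,r["xyz"]);q=p[:2]-JO;print(t,p.round(3),"jig",np.round([q[0]*cc+q[1]*s,-q[0]*s+q[1]*cc],4),round(r["conf"],2))
    if c=="scene": cv2.imwrite("pics/b.png",cv2.resize(im[80:300,320:460,::-1],None,fx=2.7,fy=2.7,interpolation=3))
E
```

```text
5.25 [0.3868 0.1755 0.1742] x [-0.196 -0.981  0.   ] z [ 0.981 -0.196 -0.   ] F [-0.02  0.76 -0.09] M [ 0.08  0.09 -0.04] op 0.0358 q6 [ 0.37 -0.44  2.02 -0.    1.56  2.13]
rot [ 0.02 -0.06  0.03] shift [-0.4 44.2  0. ] |d| 44.0
top 297
-0.16 21 y [-0.0161 -0.0039] z [0.1688 0.1809 0.1842]
-0.14 70 y [-0.0155  0.017 ] z [0.1775 0.1812 0.1841]
-0.12 82 y [-0.0154  0.0189] z [0.1759 0.1812 0.1838]
-0.1 79 y [-0.0155  0.0201] z [0.1691 0.1745 0.179 ]
-0.08 41 y [-0.0152  0.0196] z [0.164  0.167  0.1706]
stake [ 0.194 -0.317  0.003] jig [-0.3233 -0.5214] 0.77
stake [0.449 0.167 0.16 ] jig [-0.1678  0.0033] 0.68
stake [0.195 0.288 0.001] jig [-0.44   0.073] 0.59
bail_bar [0.614 0.133 0.132] jig [0.0011 0.0021] 0.6
bail_bar [0.592 0.141 0.109] jig [-0.0219  0.0057] 0.44
jig_mouth [0.59  0.141 0.112] jig [-0.0236  0.0057] 0.67
stop [0.735 0.11  0.112] jig [0.1239 0.0031] 0.47
scene 727
-0.28 13 y [-0.0135  0.0134] z [0.1815 0.1837 0.1847]
-0.26 48 y [-0.0149  0.0142] z [0.1817 0.1833 0.1847]
-0.24 58 y [-0.02    0.0193] z [0.182  0.1833 0.1852]
-0.22 56 y [-0.0191  0.0147] z [0.1815 0.183  0.1844]
-0.2 61 y [-0.0194  0.0137] z [0.18   0.1831 0.1847]
-0.18 61 y [-0.0196  0.0144] z [0.1803 0.1833 0.1843]
-0.16 72 y [-0.0194  0.0132] z [0.1816 0.183  0.1847]
-0.14 70 y [-0.0193  0.0146] z [0.1809 0.1827 0.1842]
-0.12 77 y [-0.0194  0.0157] z [0.1792 0.1823 0.1843]
-0.1 112 y [-0.0196  0.015 ] z [0.1727 0.1772 0.1813]
-0.08 99 y [-0.0181  0.0151] z [0.1637 0.1687 0.1725]
stake [ 0.197 -0.325  0.001] jig [-0.3187 -0.5287] 0.81
stake [0.191 0.281 0.004] jig [-0.4423  0.0647] 0.71
stake [0.446 0.163 0.164] jig [-0.1696 -0.0015] 0.59
bail_bar [0.612 0.13  0.132] jig [-0.0002 -0.0015] 0.6
jig_mouth [0.592 0.132 0.11 ] jig [-0.0199 -0.003 ] 0.63
stop [0.738 0.105 0.113] jig [ 0.1287 -0.0012] 0.86
```

View pics/b.png

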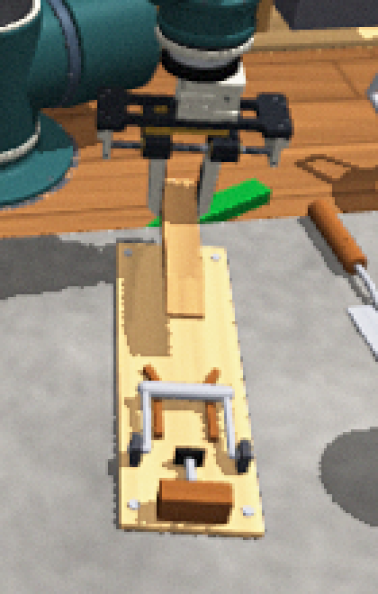

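The bevel points at the bar, the stake sits over the channel line, and both cameras put it about 48 mm above the plate. I'll lower it slowly.

Call:
{"op": "step_arm", "data": {
  "motion": [
    [0,0,0,0,12,0,0.3],
    [0,0,0,0,25,0,0.3],
    [0,0,0,0,35,0,0.3],
    [0,0,0,0,40,0,0.3],
    [0,0,0,0,43,0,0.3],
    [0,0,0,0,45,0,0.3],
    [0,0,0,0,46,0,0.3],
    [0,0,0,0,47,0,0.3],
    [0,0,0,0,47,0,0.3],
    [0,0,0,0,47,0,0.3]
  ]
}}

```text
time_s: 6.58
tool_pos: [0.3869, 0.1763, 0.128]
tcp_rot: [0.448, -0.547, 0.547, -0.449]
wrist_force: [0.1, -0.4, -1.0]
opening: 0.0358
```

```bash
python3 - <<'E'
from h import *
st();go(at(JO,JY,-.165),.1265,JY,1)
E
```

```text
6.58 [0.3869 0.1763 0.128 ] x [-0.195 -0.981 -0.   ] z [ 0.981 -0.195  0.   ] F [ 0.14 -0.37 -0.97] M [ 0.05  0.07 -0.01] op 0.0358 q6 [ 0.37 -0.42  2.08  0.    1.48  2.13]
rot [-0.02 -0.01 -0.02] shift [ 0.4  1.5 65.2] |d| 65.0
```

Call:
{"op": "step_arm", "data": {
  "motion": [
    [0,0,0,0,0.6,0,0.3],
    [0,0,0,0,1.2,0,0.3],
    [0,0,0,0,1.2,3,0.3],
    [0,0,0,0,1.2,8,0.3],
    [0,0,0,0,1.2,13,0.3],
    [0,0,0,0,1.2,18,0.3],
    [0,0,0,0,1.2,23,0.3],
    [0,0,0,0,1.2,28,0.3],
    [0,0,0,0,1.2,33,0.3],
    [0,0,0,0,1.2,37,0.3],
    [0,0,0,0,1.2,40,0.3],
    [0,0,0,0,1.2,40,0.3]
  ]
}}

```text
time_s: 7.58
tool_pos: [0.427, 0.1683, 0.1267]
tcp_rot: [0.448, -0.547, 0.547, -0.449]
wrist_force: [1.7, 0.6, 4.4]
opening: 0.0356
```

```bash
cat >> h.py <<'E'
def jig(cam,save=None):
    im,d=camera(cam);X=cloud(cam,d)
    J=X[...,:2]-JO;cc,s=np.cos(JY),np.sin(JY);jx=J[...,0]*cc+J[...,1]*s;jy=-J[...,0]*s+J[...,1]*cc
    if save: cv2.imwrite(save,cv2.resize(im[110:290,340:450,::-1],None,fx=3.3,fy=3.3,interpolation=3))
    return im,X,jx,jy
E
python3 - <<'E'
from h import *
st();jig("scene","pics/c.png");q=get_obs()["tool_pos"][:2]-JO;print("jig tcp",q[0]*np.cos(JY)+q[1]*np.sin(JY),-q[0]*np.sin(JY)+q[1]*np.cos(JY))
E
```

```text
7.58 [0.427  0.1683 0.1267] x [-0.196 -0.981 -0.   ] z [ 0.981 -0.196  0.001] F [1.69 0.59 4.36] M [ 0.13 -0.31  0.  ] op 0.0356 q6 [ 0.32 -0.33  2.02 -0.    1.45  2.09]
jig tcp -0.18924396279643427 0.00042335020211871355
```

View pics/c.png

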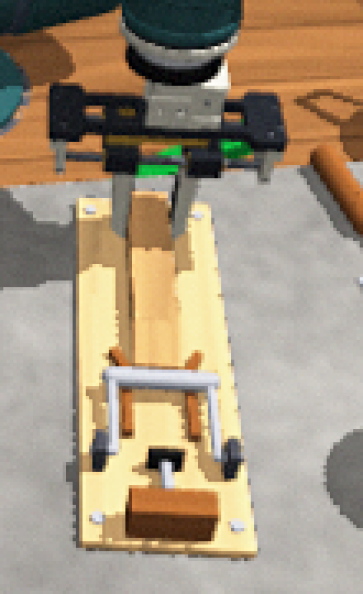

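Call:
{"op": "step_arm", "data": {
  "motion": [
    [0,0,0,0,0,4,0.3],
    [0,0,0,0,0,8,0.3],
    [0,0,0,0,0,12,0.3],
    [0,0,0,0,0,16,0.3],
    [0,0,0,0,0,20,0.3],
    [0,0,0,0,0,24,0.3],
    [0,0,0,0,0,28,0.3],
    [0,0,0,0,0,32,0.3],
    [0,0,0,0,0,36,0.3],
    [0,0,0,0,0,39,0.3],
    [0,0,0,0,0,40,0.3],
    [0,0,0,0,0,40,0.3]
  ],
  "squeeze": 30
}}

```text
time_s: 8.63
tool_pos: [0.4647, 0.1609, 0.1267]
tcp_rot: [-0.449, 0.547, -0.546, 0.448]
wrist_force: [-13.1, 3.0, 11.2]
opening: 0.0357
```

```bash
python3 - <<'E'
from h import *
st();im,X,jx,jy=jig("top");m=(abs(jy)<.03)&(X[...,2]>.15-.022)
for a in np.arange(-.03,.03,.005):
    k=(abs(jy)<.02)&(jx>=a)&(jx<a+.005)
    if k.any(): print(round(a,3),X[k][:,2].max().round(4),end="; ")
q=get_obs()["tool_pos"][:2]-JO;print("jig tcp",q[0]*np.cos(JY)+q[1]*np.sin(JY),-q[0]*np.sin(JY)+q[1]*np.cos(JY))
E
```

```text
8.63 [0.4647 0.1609 0.1267] x [-0.195 -0.981 -0.   ] z [ 0.981 -0.195 -0.003] F [-13.06   2.95  11.24] M [0.5  2.14 0.07] op 0.0357 q6 [ 0.28 -0.25  1.95  0.    1.44  2.05]
-0.03 0.1381; -0.025 0.1367; -0.02 0.1339; -0.015 0.1389; -0.01 0.1433; -0.005 0.1442; 0.0 0.1436; 0.005 0.1323; 0.01 0.1213; 0.015 0.1189; 0.02 0.1187; 0.025 0.1193; jig tcp -0.15076778857723305 0.0005137961382278948
```

Call:
{"op": "step_arm", "data": {
  "motion": [
    [0,0,0,0,-0.4,1,0.3],
    [0,0,0,0,-0.8,4,0.3],
    [0,0,0,0,-0.8,7,0.3],
    [0,0,0,0,-0.8,10,0.3],
    [0,0,0,0,-0.8,13,0.3],
    [0,0,0,0,-0.8,16,0.3],
    [0,0,0,0,-0.8,19,0.3],
    [0,0,0,0,-0.8,22,0.3],
    [0,0,0,0,-0.8,24,0.3],
    [0,0,0,0,-0.8,25,0.3],
    [0,0,0,0,-0.8,25,0.3],
    [0,0,0,0,-0.8,25,0.3]
  ]
}}

```text
time_s: 9.68
tool_pos: [0.4895, 0.1558, 0.1268]
tcp_rot: [-0.449, 0.547, -0.546, 0.448]
wrist_force: [-4.4, 1.0, 2.9]
opening: 0.0356
```

```bash
cat >> h.py <<'E'
def jt():
    q=get_obs()["tool_pos"][:2]-JO;f=get_obs()["wrist_force"];print("jig tcp",(q[0]*np.cos(JY)+q[1]*np.sin(JY)).round(4),(-q[0]*np.sin(JY)+q[1]*np.cos(JY)).round(4),"Fx",(f[0]*np.cos(JY)+f[1]*np.sin(JY)).round(2),"Fz",f[2].round(2))
E
python3 - <<'E'
from h import *
st();jt();jig("scene","pics/d.png")
E
```

```text
9.68 [0.4895 0.1558 0.1268] x [-0.195 -0.981  0.   ] z [ 0.981 -0.195 -0.002] F [-4.42  1.01  2.94] M [ 0.35  0.85 -0.03] op 0.0356 q6 [ 0.26 -0.19  1.91  0.    1.43  2.03]
jig tcp -0.1255 0.0003 Fx -4.53 Fz 2.94
```

View pics/d.png

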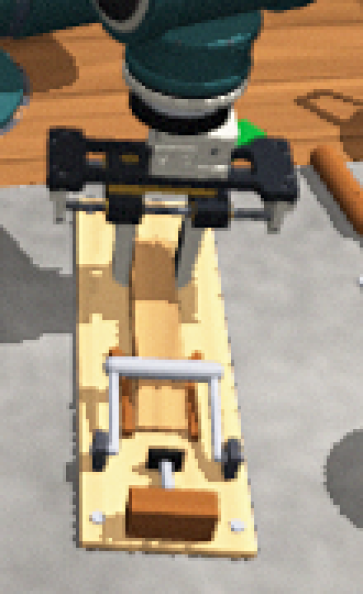

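The nose is through under the bar, with roughly 20 mm left to the pad. I'll advance 12 mm, then feel for the stop in small steps.

Call:
{"op": "step_arm", "data": {
  "motion": [
    [0,0,0,0,0,1.5,0.3],
    [0,0,0,0,0,3,0.3],
    [0,0,0,0,0,4.5,0.3],
    [0,0,0,0,0,6,0.3],
    [0,0,0,0,0,7.5,0.3],
    [0,0,0,0,0,9,0.3],
    [0,0,0,0,0,10.5,0.3],
    [0,0,0,0,0,11.5,0.3],
    [0,0,0,0,0,12,0.3],
    [0,0,0,0,0,12,0.3],
    [0,0,0,0,0,12,0.3]
  ]
}}

```text
time_s: 10.65
tool_pos: [0.5011, 0.1534, 0.1267]
tcp_rot: [-0.449, 0.547, -0.546, 0.448]
wrist_force: [-6.8, 1.7, 2.8]
opening: 0.0354
```

```bash
cat >> h.py <<'E'
def gap(n):
    im,X,jx,jy=jig("scene");cv2.imwrite(n,cv2.resize(im[190:285,360:425,::-1],None,fx=6,fy=6,interpolation=3))
E
python3 - <<'E'
from h import *
jt();gap("pics/e.png")
F=[]
for i in range(5): camera("top");F.append(get_obs()["wrist_force"])
f=np.array(F);print((f[:,0]*np.cos(JY)+f[:,1]*np.sin(JY)).round(2),f[:,2].round(2))
E
```

```text
jig tcp -0.1137 0.0003 Fx -6.96 Fz 2.81
[-7.4  -6.84 -6.28 -7.08 -6.33] [3.14 2.55 2.47 2.29 2.59]
```

View pics/e.png

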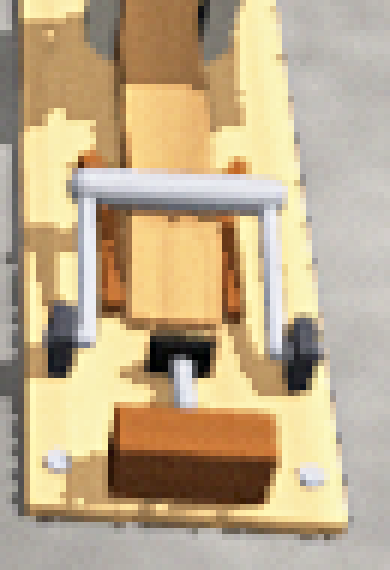

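```bash
python3 - <<'E'
from h import *
K=np.array(camera_info("scene")["mtx"]);T=np.array(camera_info("scene")["world_from_camera"])
def ray(u,v,z):
    r=T[:3,:3]@np.linalg.solve(K,[u,v,1]);p=T[:3,3]+r*(z-T[2,3])/r[2];q=p[:2]-JO
    return (q[0]*np.cos(JY)+q[1]*np.sin(JY)).round(4)
for v in(335,337,340): print("pad top near edge",ray(390,190+v/6,.1325))
for v in(322,325,328): print("nose top",ray(388,190+v/6,.118))
print("stop top near edge",ray(392,190+408/6,.144),"expect ~.114")
E
```

```text
pad top near edge 0.071
pad top near edge 0.072
pad top near edge 0.0735
nose top 0.0522
nose top 0.0538
nose top 0.0554
stop top near edge 0.1158 expect ~.114
```

Call:
{"op": "step_arm", "data": {
  "motion": [
    [0,0,0,0,0,1,0.3],
    [0,0,0,0,0,2,0.3],
    [0,0,0,0,0,3,0.3],
    [0,0,0,0,0,4,0.3],
    [0,0,0,0,0,4,0.3],
    [0,0,0,0,0,4,0.3]
  ]
}}

```text
time_s: 11.45
tool_pos: [0.505, 0.1526, 0.1267]
tcp_rot: [-0.449, 0.547, -0.546, 0.448]
wrist_force: [-6.3, 1.8, 2.2]
opening: 0.0359
```

Call:
{"op": "step_arm", "data": {
  "motion": [
    [0,0,0,0,0,0.7,0.3],
    [0,0,0,0,0,1.4,0.3],
    [0,0,0,0,0,2,0.3],
    [0,0,0,0,0,2,0.3],
    [0,0,0,0,0,2,0.3]
  ]
}}

```text
time_s: 11.87
tool_pos: [0.5069, 0.1523, 0.1267]
tcp_rot: [-0.449, 0.547, -0.546, 0.448]
wrist_force: [-6.2, 1.8, 3.4]
opening: 0.0361
```

Call:
{"op": "step_arm", "data": {
  "motion": [
    [0,0,0,0,0,0.5,0.3],
    [0,0,0,0,0,1,0.3],
    [0,0,0,0,0,1.5,0.3],
    [0,0,0,0,0,1.5,0.3],
    [0,0,0,0,0,1.5,0.3]
  ]
}}

```text
time_s: 12.28
tool_pos: [0.5084, 0.152, 0.1267]
tcp_rot: [-0.449, 0.547, -0.546, 0.448]
wrist_force: [-7.0, 2.0, 2.8]
opening: 0.0357
```

```bash
python3 - <<'E'
from h import *
jt()
E
```

```text
jig tcp -0.1062 0.0003 Fx -7.25 Fz 2.85
```

Call:
{"op": "step_arm", "data": {
  "motion": [
    [0,0,0,0,0,0.5,0.3],
    [0,0,0,0,0,1,0.3],
    [0,0,0,0,0,1,0.3],
    [0,0,0,0,0,1,0.3]
  ]
}}

```text
time_s: 12.62
tool_pos: [0.5094, 0.1518, 0.1268]
tcp_rot: [-0.449, 0.547, -0.546, 0.448]
wrist_force: [-6.9, 2.4, 3.1]
opening: 0.0357
```

Call:
{"op": "step_arm", "data": {
  "motion": [
    [0,0,0,0,0,0.5,0.3],
    [0,0,0,0,0,1,0.3],
    [0,0,0,0,0,1,0.3],
    [0,0,0,0,0,1,0.3]
  ]
}}

```text
time_s: 12.95
tool_pos: [0.5103, 0.1516, 0.1267]
tcp_rot: [-0.449, 0.547, -0.546, 0.448]
wrist_force: [-6.8, 1.3, 3.4]
opening: 0.0359
```

Call:
{"op": "step_arm", "data": {
  "motion": [
    [0,0,0,0,0,0.5,0.3],
    [0,0,0,0,0,1,0.3],
    [0,0,0,0,0,1,0.3],
    [0,0,0,0,0,1,0.3]
  ]
}}

```text
time_s: 13.28
tool_pos: [0.5113, 0.1514, 0.1268]
tcp_rot: [-0.449, 0.547, -0.546, 0.448]
wrist_force: [-7.6, 0.6, 3.4]
opening: 0.0357
```

Call:
{"op": "step_arm", "data": {
  "motion": [
    [0,0,0,0,0,0.5,0.3],
    [0,0,0,0,0,1,0.3],
    [0,0,0,0,0,1,0.3],
    [0,0,0,0,0,1,0.3]
  ]
}}

```text
time_s: 13.62
tool_pos: [0.5123, 0.1512, 0.1267]
tcp_rot: [-0.449, 0.547, -0.546, 0.448]
wrist_force: [-7.6, 1.9, 3.0]
opening: 0.0356
```

```bash
python3 - <<'E'
from h import *
jt();F=[]
for i in range(6): camera("top");F.append(get_obs()["wrist_force"])
f=np.array(F);print((f[:,0]*np.cos(JY)+f[:,1]*np.sin(JY)).mean().round(2),f[:,2].mean().round(2))
gap("pics/f.png")
E
```

```text
jig tcp -0.1022 0.0003 Fx -7.85 Fz 2.99
-7.15 3.23
```

View pics/f.png

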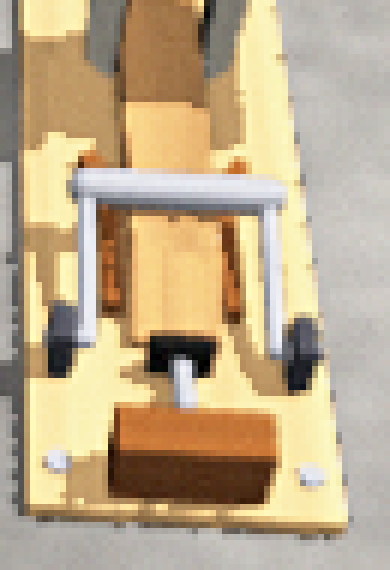

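The nose has just disappeared behind the pad's top edge. Force is still at its friction level (about 7 N), so there is no contact yet and I keep feeling.

Call:
{"op": "step_arm", "data": {
  "motion": [
    [0,0,0,0,0,0.5,0.3],
    [0,0,0,0,0,1,0.3],
    [0,0,0,0,0,1,0.3],
    [0,0,0,0,0,1,0.3]
  ]
}}

```text
time_s: 14.3
tool_pos: [0.5133, 0.151, 0.1267]
tcp_rot: [-0.449, 0.547, -0.546, 0.448]
wrist_force: [-6.5, 1.1, 3.4]
opening: 0.0356
```

Call:
{"op": "step_arm", "data": {
  "motion": [
    [0,0,0,0,0,0.5,0.3],
    [0,0,0,0,0,1,0.3],
    [0,0,0,0,0,1,0.3],
    [0,0,0,0,0,1,0.3]
  ]
}}

```text
time_s: 14.63
tool_pos: [0.5143, 0.1508, 0.1268]
tcp_rot: [-0.449, 0.547, -0.546, 0.448]
wrist_force: [-7.7, 1.0, 2.6]
opening: 0.0359
```

```bash
cat >> h.py <<'E'
def mf():
    F=[]
    for i in range(6): camera("top");F.append(get_obs()["wrist_force"])
    f=np.array(F);print("mean",(f[:,0]*np.cos(JY)+f[:,1]*np.sin(JY)).mean().round(2),f[:,2].mean().round(2))
E
python3 -c "
from h import *
jt();mf()"
```

```text
jig tcp -0.1002 0.0003 Fx -7.71 Fz 2.61
mean -7.38 3.17
```

Call:
{"op": "step_arm", "data": {
  "motion": [
    [0,0,0,0,0,0.5,0.3],
    [0,0,0,0,0,1,0.3],
    [0,0,0,0,0,1,0.3],
    [0,0,0,0,0,1,0.3]
  ]
}}

```text
time_s: 15.27
tool_pos: [0.5153, 0.1506, 0.1268]
tcp_rot: [-0.449, 0.547, -0.546, 0.448]
wrist_force: [-8.3, 2.3, 2.9]
opening: 0.0358
```

```bash
python3 -c "
from h import *
jt();mf()"
```

```text
jig tcp -0.0992 0.0003 Fx -8.63 Fz 2.88
mean -7.25 3.08
```

Call:
{"op": "step_arm", "data": {
  "motion": [
    [0,0,0,0,0,0.5,0.3],
    [0,0,0,0,0,1,0.3],
    [0,0,0,0,0,1,0.3],
    [0,0,0,0,0,1,0.3]
  ]
}}

```text
time_s: 15.9
tool_pos: [0.5162, 0.1504, 0.1267]
tcp_rot: [-0.449, 0.547, -0.546, 0.448]
wrist_force: [-7.2, 1.5, 2.9]
opening: 0.0359
```

```bash
python3 -c "
from h import *
jt();mf()"
```

```text
jig tcp -0.0982 0.0002 Fx -7.34 Fz 2.87
mean -7.57 3.06
```

Call:
{"op": "step_arm", "data": {
  "motion": [
    [0,0,0,0,0,0.5,0.3],
    [0,0,0,0,0,1,0.3],
    [0,0,0,0,0,1,0.3],
    [0,0,0,0,0,1,0.3]
  ]
}}

```text
time_s: 16.53
tool_pos: [0.5172, 0.1502, 0.1267]
tcp_rot: [-0.449, 0.547, -0.546, 0.448]
wrist_force: [-8.4, 1.3, 2.9]
opening: 0.036
```

```bash
python3 -c "
from h import *
jt();mf()"
```

```text
jig tcp -0.0972 0.0003 Fx -8.5 Fz 2.88
mean -7.36 3.5
```

Call:
{"op": "step_arm", "data": {
  "motion": [
    [0,0,0,0,0,0.5,0.3],
    [0,0,0,0,0,1,0.3],
    [0,0,0,0,0,1,0.3],
    [0,0,0,0,0,1,0.3]
  ]
}}

```text
time_s: 17.17
tool_pos: [0.5182, 0.15, 0.1268]
tcp_rot: [-0.449, 0.547, -0.546, 0.448]
wrist_force: [-6.7, 1.6, 2.5]
opening: 0.0359
```

```bash
python3 -c "
from h import *
jt();mf()"
```

```text
jig tcp -0.0962 0.0003 Fx -6.84 Fz 2.52
mean -7.28 2.92
```

Call:
{"op": "step_arm", "data": {
  "motion": [
    [0,0,0,0,0,0.5,0.3],
    [0,0,0,0,0,1,0.3],
    [0,0,0,0,0,1,0.3],
    [0,0,0,0,0,1,0.3]
  ]
}}

```text
time_s: 17.8
tool_pos: [0.5192, 0.1499, 0.1268]
tcp_rot: [-0.449, 0.547, -0.546, 0.448]
wrist_force: [-7.0, 1.0, 2.4]
opening: 0.0358
```

```bash
python3 -c "
from h import *
jt();mf()"
```

```text
jig tcp -0.0952 0.0003 Fx -7.02 Fz 2.41
mean -7.64 3.25
```

Call:
{"op": "step_arm", "data": {
  "motion": [
    [0,0,0,0,0,0.5,0.3],
    [0,0,0,0,0,1,0.3],
    [0,0,0,0,0,1,0.3],
    [0,0,0,0,0,1,0.3]
  ]
}}

```text
time_s: 18.43
tool_pos: [0.52, 0.1497, 0.1267]
tcp_rot: [-0.449, 0.547, -0.546, 0.448]
wrist_force: [-9.3, 1.7, 5.3]
opening: 0.0356
```

```bash
python3 -c "
from h import *
jt();mf()"
```

```text
jig tcp -0.0944 0.0003 Fx -9.46 Fz 5.35
mean -9.38 4.09
```

Force jumped by about 2 N, so the nose is on the pad. I'll press in about 1 mm more.

Call:
{"op": "step_arm", "data": {
  "motion": [
    [0,0,0,0,0,0.4,0.3],
    [0,0,0,0,0,0.8,0.3],
    [0,0,0,0,0,0.8,0.3],
    [0,0,0,0,0,0.8,0.3]
  ]
}}

```text
time_s: 19.07
tool_pos: [0.5207, 0.1496, 0.1267]
tcp_rot: [-0.449, 0.547, -0.546, 0.448]
wrist_force: [-9.8, 1.6, 3.3]
opening: 0.0357
```

```bash
python3 -c "
from h import *
jt();mf()"
```

```text
jig tcp -0.0937 0.0003 Fx -9.94 Fz 3.32
mean -10.05 4.54
```

Call:
{"op": "step_arm", "data": {
  "motion": [
    [0,0,0,0,-0.2,-0.3,0.3],
    [0,0,0,0,-0.3,-0.6,0.3],
    [0,0,0,0,-0.3,-0.6,0.3]
  ]
}}

```text
time_s: 19.62
tool_pos: [0.5206, 0.1495, 0.1269]
tcp_rot: [-0.449, 0.547, -0.546, 0.448]
wrist_force: [-3.5, 2.4, -2.4]
opening: 0.0358
```

```bash
python3 -c "
from h import *
jt();mf()"
```

```text
jig tcp -0.0937 0.0002 Fx -3.9 Fz -2.37
mean -3.64 -2.93
```

Call:
{"op": "step_arm", "data": {
  "motion": [
    [0,0,0,0,0,0,0.42],
    [0,0,0,0,0,0,0.48],
    [0,0,0,0,0,0,0.55],
    [0,0,0,0,0,0,0.6],
    [0,0,0,0,0,0,0.65],
    [0,0,0,0,0,0,0.65],
    [0,0,0,0,0,0,0.65]
  ]
}}

```text
time_s: 20.5
tool_pos: [0.5208, 0.1496, 0.1276]
tcp_rot: [0.448, -0.547, 0.547, -0.449]
wrist_force: [-0.3, 1.0, -0.9]
opening: 0.0606
```

Call:
{"op": "step_arm", "data": {
  "motion": [
    [0,0,0,0,-4,0,0.65],
    [0,0,0,0,-15,0,0.65],
    [0,0,0,0,-35,0,0.65],
    [0,0,0,0,-60,0,0.65],
    [0,0,0,0,-90,0,0.65],
    [0,0,0,0,-120,-20,0.65],
    [0,0,0,0,-120,-50,0.65],
    [0,0,0,0,-120,-80,0.65],
    [0,0,0,0,-120,-80,0.65],
    [0,0,0,0,-120,-80,0.65]
  ]
}}

```text
time_s: 21.33
tool_pos: [0.4417, 0.1655, 0.2492]
tcp_rot: [0.448, -0.546, 0.547, -0.45]
wrist_force: [0.2, 0.7, -0.1]
opening: 0.0607
```

```bash
python3 - <<'E'
from h import *
st();gap("pics/g.png")
im,X,jx,jy=jig("scene");hsv=cv2.cvtColor(im,cv2.COLOR_RGB2HSV)
m=(abs(jy)<.028)&(jx>-.16)&(jx<-.015)&(X[...,2]>.126)&(X[...,2]<.14)
print("n",m.sum(),"z",np.median(X[m][:,2]).round(4),"tail jx",np.percentile(jx[m],[0.5,2]).round(4))
for a in(-.13,-.09,-.05):
    k=m&(abs(jx-a)<.012);print(a,np.percentile(jy[k],[5,95]).round(4),np.median(X[k][:,2]).round(4))
k=(abs(jy)<.03)&(abs(jx)<.03);print("bar top z",np.percentile(X[k][:,2],95).round(4))
E
```

```text
21.33 [0.4417 0.1655 0.2492] x [-0.194 -0.981 -0.001] z [ 0.981 -0.194  0.002] F [ 0.15  0.73 -0.13] M [ 0.08 -0.02 -0.03] op 0.0607 q6 [ 0.3  -0.34  1.83 -0.    1.65  2.07]
n 414 z 0.135 tail jx [-0.1293 -0.1275]
-0.13 [-0.0175  0.015 ] 0.1348
-0.09 [-0.0185  0.0156] 0.1351
-0.05 [-0.0178  0.0152] 0.135
bar top z 0.151
```

View pics/g.png

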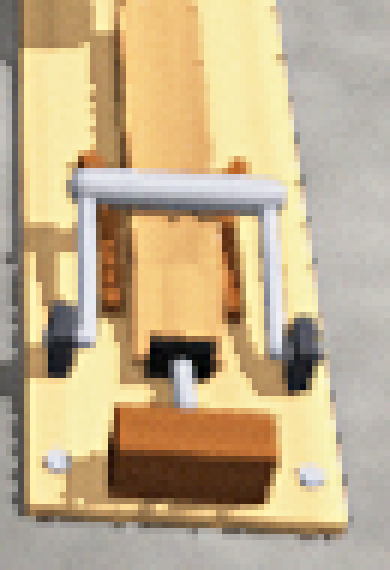

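The stake lies flat and centred under the bar. Its tail is where I released it, so it did not spring back. Handing in.

```bash
python3 -c "
from rig import *
print(finish_job())"
```

```text
the job is handed in; nothing more can be done
None
```

The stake is loaded in the jig and the job is handed in. It took about 21 s of robot time, and no verdict was reported.

**What I did:** I gripped the stake near its square end and laid it on the plate. I slid it nose first under the bar, then felt forward in steps of about 1 mm. At the pad, the push force rose from about 7.5 N of friction to 9.4 N, then to about 10 N after a further 0.8 mm. I then eased the arm's load back to about 3.6 N, opened the fingers and backed away.

**Last checks:**
- **Flat:** the stake's top is 22 mm above the plate, level within 0.3 mm along its length.
- **In the channel:** it lies within about 1 to 2 mm of the channel line.
- **Bar:** it is raised on the stake's full thickness, with its top about 8 mm higher than in the top camera's earlier reading at rest.
- **No spring-back:** the tail is at jig x = -129 mm, which agrees with where I let go.
- **Arm:** it is clear, with the wrist force back to its resting noise.

**Not confirmed or in disagreement:**
- **Pad force after release:** I could not measure it directly. I infer it from the force rise and the lack of spring-back.
- **Pad position:** the cameras disagreed before contact, with the top view giving about 63 mm and the scene view about 72 mm. Contact came at about 70 mm.
- **Push force:** the wrist read about 13 N as the bevel went under the bar, above the 2 to 10 N expected. I was pressing down on the plate too hard, and it happened well before the stop.
- **Bystanders:** I did not measure them again at the end. The arm's path stayed clear of them.

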